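# Latch a gas syringe into its stand and hold its plunger drawn to the ring

### The arm

A 6-joint arm with a two-finger parallel gripper is mounted at the origin on the work surface. World frame = base frame: x ahead of the robot, y to its left, z up, the work surface at z = 0. Lengths are in mm, angles in rad, forces in N, time in s.
With the tool pointing down it reaches from about 250 to 850 mm from the base axis. Payload 12.5 kg.
Tool frame: the origin (TCP) lies at the very end of the fingers, on their centre line; the grasp point (between the pads) lies pinch_z behind it (pinch_z is the distance from the TCP to the grasp point, in mm); z points along the fingers, y is the line along which they close (so a half turn about z gives the same grasp; the last joint's range is limited). The gripper opens to 93 mm and grips with 3 to 60 N. Pads are 15 mm wide; open, the fingers measure 128 mm over their backs; the gripper's body (75 mm by 188 mm) begins 65 mm behind the grasp point.
Start: joints at [-0.085, 0.351, 1.652, -0, 1.139, -0.085], TCP at [549.986, 0.027, 218.633] pointing down, gripper open.
Joint ranges: [-2.75, 2.75], [-0.79, 2.1], [0.01, 2.65], [-1.57, 4.71], [0.07, 3.14], [-2.87, 2.87]. Speed limits (rad/s): [2.22, 2.22, 2.79, 3.14, 3.14, 3.14].

### API

Orientations are given as a unit quaternion [w, x, y, z].
In Python, from rig import read_state, snapshot, calibration, hand_in, pinch_z gives the robot as it stands.
- The arm moves only by the tool apply_moves, never from a script. Its arguments are lists of equal length, an entry for each row: "offset": the shift along the world's x, y, z in m, a list of three; "turn": the turn about the world's z in degrees. In form: {"offset": [[tx, ty, tz], ...], "turn": [turn, ...]}. A call has 1 to 8 rows; each row is the pose to reach, as a shift and turn from the pose commanded when the call began; what a row does not reach only later rows make up. A row lasts 1/12 s, in which the tool goes at most 41.7 mm and 7.16 degrees, less where a joint would pass 70% of its speed; a pose out of reach is approached as far as the arm can. A call with a gripper value outside its range is refused whole. "jaw" is the gripper's target within -1 to 1 (shut at 1, half-way at 0, fully open at -1), set as the call begins (left out, the last holds). The fingers move at their own pace and stop on an object; "squeeze" is the grip in N (left out, the last holds). Time passes only in rows, so rows that repeat a pose let the fingers close. It gives the time, the measured TCP pose, the force, the opening and the grip force at its end, in the units of the state.
- read_state(): the state, without advancing time (a new reading comes with each control period).
- snapshot(name): name is "scene" or "side" or "wrist"; returns (picture, depth): 420x560x3 uint8, red, green, blue; 420x560 float32, mm along the optical axis (not along the pixel's ray), 0 where there is no reading.
- calibration(name): a dict with "intrinsics" (3x3 intrinsics, pixels), "k1" (the pictures are not rectified: a ray, as slopes to the right and down, at radius r is drawn at 1 + k1 r^2 times it, then the intrinsics apply), "extrinsics" (4x4, takes a point from camera to world coordinates); the wrist camera has in their place "hand_eye" (4x4, takes a point from camera to tool coordinates, whose origin is the TCP and whose axes are the flange's). Camera axes: x right, y down, z forward; pixel columns grow to the right and rows downward; lengths in mm; the calibration is good to about 2 mm. A picture is of the moment at which its call begins: read the wrist's pose just before it. calibration takes no time and is no camera call.
- hand_in(): hands the job in; it is judged then, once.
The state is a dict: "t": time; "joint_pos": joint angles; "qvel": joint speeds; "tau": joint torques, N m; "tool_pos": TCP position; "ee_rot": TCP orientation; "force": force on the tool from outside, world axes, zero at the start; "ft_torque": the same for the moment, N m; "grip_width": opening from 0.0 (shut) to 1.0 (fully open); "grip_force": force on a finger pad.
Only numpy, scipy, OpenCV 4.12 (cv2) and the standard library are available. Lean on these libraries where they do the work, as an engineer would, in place of code of your own. Each camera call takes 0.05 s, during which the arm holds its last target. There are 200 camera calls.

### The job

Prepare the larger of the two gas syringes for its leak test: swing its retaining bar over the barrel's flange until the bar rests fully home in its catch, and only then draw the plunger straight up, without forcing it sideways against the bore, until the dark ring round its rod is level with the top of the barrel. Do not pull the plunger out of the barrel: finish while still gripping it and holding it steady at that height, with the bar home and the barrel seated. Leave the small syringe, the tube rack, the slide tray and the jar alone.

Things in the scene. Friction and masses are not known exactly. Their poses are not given: they have to be found in the camera images.
- stand: Fixed stand of the large syringe, turned up to 0.35 rad either way: steel foot 145 x 110 x 10 mm, side cheeks, aluminium top plate (x from -65 to +60 mm, 90 mm along y, top 100 mm above the table) with a 39 mm hole in which the barrel hangs. Origin on the table on the barrel's axis; x points away from the robot, z up.
- catch (a point): The catch on the stand's top plate, at stand x = -50, y = -26 mm; the point is the bar's centre when home, 111 mm above the table. A small steel hook 22 mm high, 12 mm along x, from stand y = -36 to -12 mm: an upright on its +y side and a roof, open to -y, under which the bar slides in.
- retainer (a joint): Hinge of the retaining bar, rad: 0 = fully home in its catch (hard stop), lying along the stand's -x; grows as the bar swings open, counter-clockwise from above (post goes towards the stand's -y), up to 1.4. Starts 0.6 to 1.1; stays where left (friction about 0.4 N at the post). Flat steel bar 10 x 6 mm, its underside 108 and top 114 mm above the table.
- retainer_hinge (a point): Point on the hinge axis of the retaining bar (vertical axis), 111 mm above the table, at stand x = +42, y = -26 mm.
- retainer_post (a point): Centre of the top face of the upright round steel post at the free end of the retaining bar: 12 mm diameter, standing 30 mm above the bar's top, its top 144 mm above the table. 127 mm from the hinge axis; with the bar home it is at stand x = -85, y = -26 mm. It turns with the bar; it can be pinched from above or pushed sideways.
- barrel: Loose clear barrel of the large syringe, 0.15 kg: outside 36 mm, bore 26 mm, 91 mm long, closed at the bottom (6 mm), with a white round flange 62 mm wide, 6 mm thick, flush with its rim. The flange rests on the stand's top plate (1.5 mm play in the hole); the closed bar passes 2 mm above it. Origin: centre of its underside, 15 mm above the table; z up along the bore.
- barrel_rim (a point): Centre of the barrel's mouth, in the plane of the top of the flange, 106 mm above the table when seated.
- plunger: Loose plunger of the large syringe, 0.15 to 0.31 kg: a plain steel rod 24 mm in diameter (1 mm play all round in the bore), 132 mm long, with a round grey knob on top. Origin: centre of the rod's lower end, resting on the bore's floor 21 mm above the table, 85 mm below the rim; z up along the rod. Nothing but a grip holds it up.
- plunger_knob (a point): Centre of the plunger's grip knob: a vertical cylinder 32 mm in diameter and 24 mm high, starting with its centre 165 mm and its top 177 mm above the table; 47 mm of bare rod show between rim and knob.
- plunger_ring (a point): Centre of the dark ring, 5 mm wide, marked round the rod 35 mm above its lower end. At the start it is inside the clear barrel 50 mm below the rim, so the plunger must rise 50 mm to bring it level with the rim; 35 mm of rod then stay in the bore.
- small_stand: Bystander: the small syringe in its fixed stand, same build, foot 115 x 86 mm, top plate 75 mm above the table, flange 44 mm wide, its bar already closed. Origin on the table on the barrel's axis. Nothing of it is higher than 130 mm. It and the large stand stand left and right of each other and may have changed sides.
- small_plunger: Bystander: plunger of the small syringe, rod 16 mm, knob 22 mm in diameter and 18 mm high, top 129 mm above the table. Origin: centre of its lower end.
- tube_rack: Bystander: white rack 90 x 200 x 45 mm of capped sample tubes, 90 mm high in all, origin under its centre.
- slide_tray: Bystander: flat perforated aluminium tray 130 x 270 x 8 mm lying on the table, origin under its centre.
- jar: Bystander: closed white jar 72 mm in diameter, 95 mm high, origin under its centre.
Not all that is in view belongs to the job. Leave any purple or yellow look-alike of the stand alone.

How it is judged:
By the outcome, as a careful person would: the job done as asked, in the order asked, and still so for the second after the job is handed in, while the arm keeps its last pose, push and grip.
It also fails if it takes over 48 s, if anything falls off the work surface, if the arm or the gripper's body presses on something with over 40 N, if the wrist force passes 120 N, or if a joint passes its speed limit or range.

## Working session

There is one attempt and no reset: what is moved stays moved. The work goes in short steps, Python scripts to look and compute and a tool call to move; the robot and the scene stay as the last step left them, time stands still between calls to the robot, and variables do not carry over. Pictures are saved under pics/ and viewed, at most 10 in all, crops included, and the job is handed in when it is done.

Besides the shell and the picture viewer there is one more tool, called after ">>>" by a JSON object that holds its "api" and its "payload". apply_moves: Moves the arm, as the interface text tells. Its arguments: {"type":"object","properties":{"offset":{"type":"array"},"turn":{"type":"array"},"jaw":{"type":"number"},"squeeze":{"type":"number"}},"required":["offset","turn"]}

```bash
mkdir -p pics; ls
cat > h.py <<'E'
import numpy as np, cv2
from rig import *
from scipy.spatial.transform import Rotation as R
def T(name, st=None):
    c=calibration(name)
    if 'extrinsics' in c: return np.array(c['extrinsics'],float)
    st=st or read_state(); M=np.eye(4); q=st['ee_rot']
    M[:3,:3]=R.from_quat([q[1],q[2],q[3],q[0]]).as_matrix(); M[:3,3]=st['tool_pos']
    return M@np.array(c['hand_eye'],float)
def ray(name,uv,M):
    c=calibration(name);K=np.array(c['intrinsics'],float)
    p=cv2.undistortPoints(np.array(uv,np.float64).reshape(-1,1,2),K,np.array([c['k1'],0,0,0.])).reshape(-1,2)
    d=np.c_[p,np.ones(len(p))]
    return M[:3,3],d@M[:3,:3].T
def onz(name,uv,z,M):
    o,d=ray(name,uv,M); s=(z-o[2])/d[:,2]; return o+d*s[:,None]
def cloud(name,dep,M):
    v,u=np.mgrid[0:dep.shape[0],0:dep.shape[1]]
    o,d=ray(name,np.c_[u.ravel(),v.ravel()],M)
    return (o+d*dep.reshape(-1,1)).reshape(*dep.shape,3)
def save(n,im): cv2.imwrite('pics/'+n,im[:,:,::-1])
E
python3 - <<'E'
from h import *
print(pinch_z() if callable(pinch_z) else pinch_z); s=read_state(); print(s['tool_pos'],s['ee_rot'],s['t'])
ims=[]
for n in ("scene","side"):
    M=T(n); im,d=snapshot(n); np.savez('/tmp/'+n,im=im,d=d,M=M); ims.append(im); print(n,M[:3,3].round(),M[:3,2].round(2))
s=read_state();M=T("wrist",s); im,d=snapshot("wrist"); np.savez('/tmp/wrist',im=im,d=d,M=M); print('wrist',M.round(2))
save('a.png',ims[0]); save('b.png',ims[1]); save('c.png',im)
E
```

```text
pics
18.8
[5.49656195e+02 4.99355156e-02 2.18100736e+02] [-4.46617522e-04  7.07101616e-01  7.07111698e-01 -3.90663132e-04] 0.0
scene [1649.  404.  887.] [-0.79 -0.3  -0.54]
side [  58. -640.  922.] [ 0.45  0.56 -0.69]
wrist [[ 1.0000e+00 -0.0000e+00 -0.0000e+00  5.5017e+02]
 [-0.0000e+00 -9.6000e-01 -2.9000e-01  8.0920e+01]
 [-0.0000e+00  2.9000e-01 -9.6000e-01  3.8410e+02]
 [ 0.0000e+00  0.0000e+00  0.0000e+00  1.0000e+00]]
```

View pics/a.png

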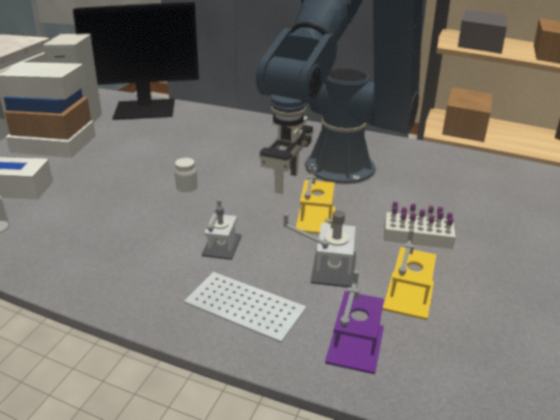

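View pics/b.png

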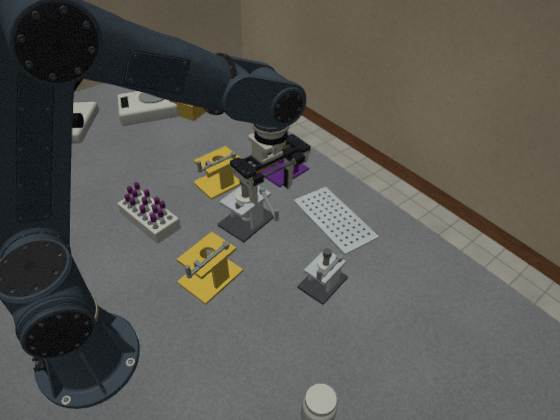

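The scene view shows these stands:
- **Grey, with a larger knob:** (337,250), knob at (338,217).
- **Grey, smaller:** (222,235).
- **Yellow:** (317,205) and (413,280).
- **Purple:** (358,325).

The large grey stand fits: it has a steel foot, an aluminium plate, a white flange, a plunger, and an open bar with its post at (286,219). I'll confirm that in a crop and measure it.

Run:
```python
from h import *
z=np.load('/tmp/scene.npz'); im,d,M=z['im'],z['d'],z['M']
cr=im[170:300,250:400]; save('crop.png',cv2.resize(cr,None,fx=5,fy=4.6,interpolation=cv2.INTER_CUBIC)) 
P=cloud('scene',d,M)
for nm,(u,v) in dict(knob=(338,215),post=(286,217),plate=(333,250),yel=(318,205)).items(): print(nm,P[v,u].round())
z2=np.load('/tmp/wrist.npz'); Pw=cloud('wrist',z2['d'],z2['M'])
def blob(P,c,rad,z0,z1):
    q=P.reshape(-1,3); m=(np.hypot(q[:,0]-c[0],q[:,1]-c[1])<rad)&(q[:,2]>z0)&(q[:,2]<z1); q=q[m]
    return len(q), q.mean(0).round(1) if len(q) else None, (q.min(0).round(),q.max(0).round()) if len(q) else None
for c,Q in(('scene',P),('wrist',Pw)):
    print(c,'knob',blob(Q,P[215,338],45,172,182)); print(c,'post',blob(Q,P[217,286],30,138,150))
```

```text
knob [578. 149. 177.]
post [579.  13. 137.]
plate [618. 154.  99.]
yel [418.  50.  89.]
scene knob (90, array([572.9, 147.3, 177. ]), (array([551., 132., 172.]), array([588., 162., 180.])))
scene post (19, array([576.6,  12.9, 142.9]), (array([569.,   8., 138.]), array([582.,  18., 147.])))
wrist knob (1737, array([568.9, 140.8, 176.6]), (array([554., 129., 172.]), array([585., 151., 179.])))
wrist post (168, array([574.8,   9. , 143.4]), (array([569.,   3., 139.]), array([581.,  14., 145.])))
```

View pics/c.png

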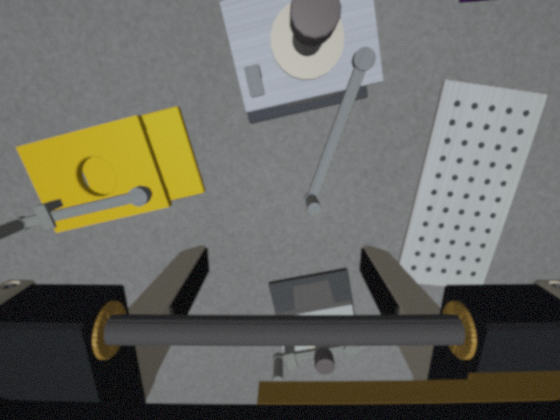

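View pics/crop.png

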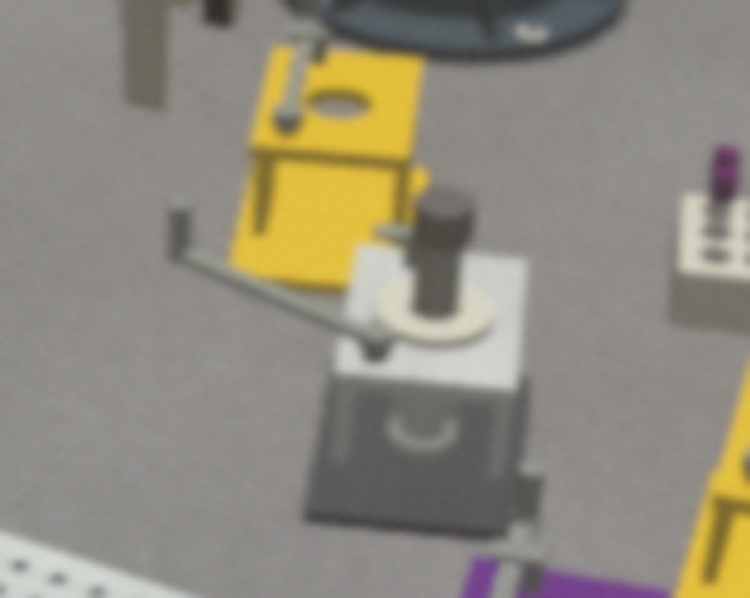

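The wrist view shows the large grey stand with its open bar: post at (313,200), hinge (364,58), catch (254,80), flange centre about (308,38). This matches the description. I'll fit the geometry next.

Run:
```python
from h import *
z2=np.load('/tmp/wrist.npz'); M=z2['M']; im=z2['im']; P=cloud('wrist',z2['d'],M)
for n,(u,v) in dict(hinge=(364,58),catch=(254,80),flange=(290,60),post=(313,200)).items(): print(n,'depth pt',P[v,u].round(1))
hin=onz('wrist',[(364,58)],P[58,364][2],M)[0]
q=P.reshape(-1,3)
# flange: white-ish warm, z 103..109
hsv=cv2.cvtColor(im,cv2.COLOR_RGB2HSV).reshape(-1,3)
m=(abs(q[:,2]-106)<4)&(hsv[:,1]>25)&(hsv[:,2]>150)&(np.hypot(q[:,0]-565,q[:,1]-140)<60)
mask=m.reshape(420,560).astype(np.uint8)
c=max(cv2.findContours(mask,0,2)[0],key=cv2.contourArea)
w=onz('wrist',cv2.convexHull(c).reshape(-1,2),106,M)
(cx,cy),r=cv2.minEnclosingCircle(w[:,:2].astype(np.float32)); print('flange',cx,cy,'r',r)
post=q[(np.hypot(q[:,0]-575,q[:,1]-9)<20)&(abs(q[:,2]-144)<3)]; post=np.r_[(post[:,:2].min(0)+post[:,:2].max(0))/2]
F=np.array([cx,cy]);h=hin[:2]
print('post',post,'hinge',h,'len',np.hypot(*(post-h)))
# stand yaw from hinge & catch
ca=P[80,254][:2]
for nm,p,l in(('hinge',h,(42,-26)),('catch',ca,(-50,-24))):
    v=p-F; print(nm,np.hypot(*v),np.hypot(*l),'yaw',np.arctan2(v[1],v[0])-np.arctan2(l[1],l[0]))
v=h-ca; print('yaw hinge-catch',np.arctan2(v[1],v[0])-np.arctan2(-2,92),np.hypot(*v))
b=post-h; print('bar dir',np.arctan2(b[1],b[0]))
```

```text
hinge depth pt [615.  128.6 117.8]
catch depth pt [525.6 111.4 122. ]
flange depth pt [555.1 129.2 104.9]
post depth pt [575.   13.7 135. ]Traceback (most recent call last):
  File "<stdin>", line 10, in <module>
ValueError: max() iterable argument is empty
```

Hinge to catch measures 91 mm (92 expected) and hinge to post 126 mm (127 expected). From these:
- Stand yaw ≈ 0.21 rad, axis ≈ (568.5, 145).
- Bar open ≈ 1.04 rad, post at (575, 9), home post ≈ (491, 102).

I'll go above the post with the closing line tangential to its arc.

>>> {"api": "apply_moves", "payload": {"offset": [[0.012,0.005,-0.02],[0.025,0.01,-0.045],[0.025,0.01,-0.06],[0.025,0.01,-0.06],[0.025,0.01,-0.08],[0.025,0.01,-0.0995],[0.025,0.01,-0.0995],[0.025,0.01,-0.0995]], "turn": [-6,-12,-18,-18,-18,-18,-18,-18], "jaw": -1, "squeeze": 6}}

```text
t: 0.82
tool_pos: [574.7, 9.9, 119.6]
ee_rot: [-0.0, 0.808, 0.589, -0.0]
force: [-0.2, 0.5, 0.3]
grip_width: 0.999
grip_force: 0.0
```

>>> {"api": "apply_moves", "payload": {"offset": [[0,0,0],[0,0,0],[0,0,0],[0,0,0],[0,0,0],[0,0,0],[0,0,0],[0,0,0]], "turn": [0,0,0,0,0,0,0,0], "jaw": 1, "squeeze": 6}}

```text
t: 1.48
tool_pos: [575.0, 10.0, 119.1]
ee_rot: [-0.0, 0.809, 0.588, -0.0]
force: [-0.7, -0.3, 0.7]
grip_width: 0.477
grip_force: 0.0
```

>>> {"api": "apply_moves", "payload": {"offset": [[0,0,0],[0,0,0],[0,0,0],[0,0,0],[0,0,0],[0,0,0],[0,0,0],[0,0,0]], "turn": [0,0,0,0,0,0,0,0]}}

```text
t: 2.15
tool_pos: [575.0, 10.1, 119.1]
ee_rot: [-0.0, 0.809, 0.588, -0.0]
force: [-0.2, 0.3, -0.8]
grip_width: 0.125
grip_force: 6.0
```

Run:
```python
from h import *
s=read_state();M=T("wrist",s); im,d=snapshot("wrist"); P=cloud('wrist',d,M); np.savez('/tmp/w2',im=im,d=d,M=M)
print(s['tool_pos'],s['grip_width'],s['grip_force'])
save('d.png',im)
h=np.array([615,128.6]); a0=-1.893
p=np.array(s['tool_pos'][:2]); v=p-h; print(np.hypot(*v),np.arctan2(v[1],v[0]))
a=np.arctan2(v[1],v[0]); 
for th in np.linspace(a,-2.930,13): print((h+np.hypot(*v)*np.array([np.cos(th),np.sin(th)])-p).round(1), np.degrees(th-a).round(1))
```

```text
[574.98454397  10.06060403 119.13024728] 0.12518309682148057 6.000058203935623
125.11125096455942 -1.8963558717822835
[ 0. -0.] 0.0
[-10.    3.9] -4.9
[-19.7   8.6] -9.9
[-29.   14.2] -14.8
[-37.7  20.5] -19.7
[-45.8  27.5] -24.7
[-53.3  35.3] -29.6
[-60.2  43.6] -34.5
[-66.2  52.5] -39.5
[-71.5  61.9] -44.4
[-76.   71.7] -49.4
[-79.6  81.8] -54.3
[-82.3  92.3] -59.2
```

View pics/d.png

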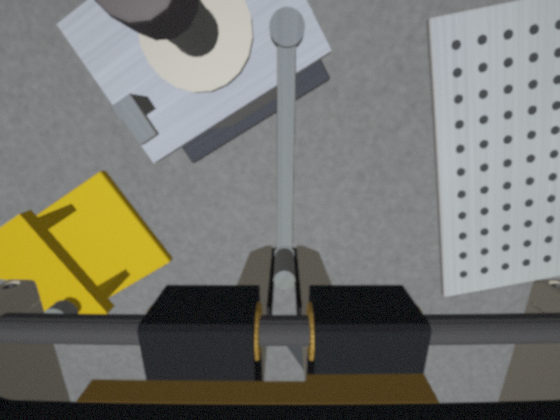

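The post is pinched (11.6 mm opening, post 12 mm), with its top at (285,265) and the bar running straight to the hinge at (287,27). Now I'll swing it along the arc.

>>> {"api": "apply_moves", "payload": {"offset": [[-0.01,0.0039,0],[-0.0197,0.0086,0],[-0.029,0.0142,0],[-0.0377,0.0205,0],[-0.0458,0.0275,0],[-0.0533,0.0353,0],[-0.0602,0.0436,0],[-0.0602,0.0436,0]], "turn": [-4.9,-9.9,-14.8,-19.7,-24.7,-29.6,-34.5,-34.5]}}

```text
t: 2.87
tool_pos: [513.8, 54.5, 119.1]
ee_rot: [-0.0, 0.947, 0.32, -0.0]
force: [-2.1, -1.0, -0.6]
grip_width: 0.13
grip_force: 6.0
```

Run:
```python
from h import *
s=read_state();M=T("wrist",s); im,d=snapshot("wrist"); P=cloud('wrist',d,M); np.savez('/tmp/w3',im=im,d=d,M=M)
print(s['tool_pos'],s['force'],s['grip_width'],s['grip_force'])
save('e.png',im)
```

```text
[513.75877069  54.54566913 119.12767405] [-2.06493926 -1.01485636 -0.57388181] 0.13031867076233555 6.001289114356041
```

View pics/e.png

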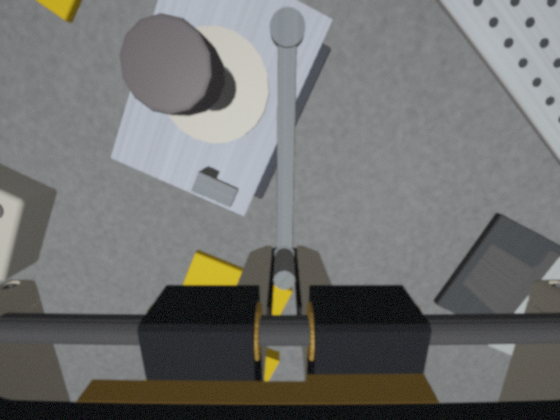

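The bar is following the arc; hinge at (287,27), catch at (215,188), knob top centre about (168,65). I'll continue, then slow down near home.

>>> {"api": "apply_moves", "payload": {"offset": [[-0.006,0.0089,0],[-0.0113,0.0183,0],[-0.0158,0.0281,0],[-0.0194,0.0382,0],[-0.0204,0.0412,0],[-0.0212,0.0442,0],[-0.0212,0.0442,0],[-0.0212,0.0442,0]], "turn": [-5,-9.9,-14.9,-19.8,-21.2,-22.6,-22.6,-22.6]}}

```text
t: 3.58
tool_pos: [493.2, 97.4, 119.0]
ee_rot: [0.0, 0.991, 0.131, -0.001]
force: [-5.9, -2.0, 2.7]
grip_width: 0.122
grip_force: 6.0
```

Run:
```python
from h import *
s=read_state();M=T("wrist",s); im,d=snapshot("wrist"); P=cloud('wrist',d,M); np.savez('/tmp/w4',im=im,d=d,M=M)
print(s['tool_pos'],s['force'],s['grip_width'],s['grip_force'])
save('f.png',im)
z=np.load('/tmp/w3.npz')
for im_,M_ in((z['im'],z['M']),(im,M)):
    d_=z['d'] if M_ is not M else d
    Q=cloud('wrist',d_,M_); m=((abs(Q[:,:,2]-177)<5)).astype(np.uint8)
    cs=cv2.findContours(m,0,2)[0]
    c=max(cs,key=cv2.contourArea); w=onz('wrist',c.reshape(-1,2),177,M_)[:,:2]
    print('knob top',cv2.minEnclosingCircle(w.astype(np.float32)), (w.min(0)+w.max(0))/2)
    m=((abs(Q[:,:,2]-106)<3)&(im_[:,:,0].astype(int)-im_[:,:,2]>15)).astype(np.uint8)
    c=max(cv2.findContours(m,0,2)[0],key=cv2.contourArea); w=onz('wrist',c.reshape(-1,2),106,M_)[:,:2]
    print('flange',cv2.minEnclosingCircle(w.astype(np.float32)))
```

```text
[493.15320508  97.40718037 118.98940716] [-5.89022239 -2.04292899  2.67599051] 0.12218247672351482 6.000208407640457
knob top ((569.146728515625, 144.0374755859375), 16.182825088500977) [569.35732928 144.03748354]Traceback (most recent call last):
  File "<stdin>", line 13, in <module>
ValueError: max() iterable argument is empty
```

View pics/f.png

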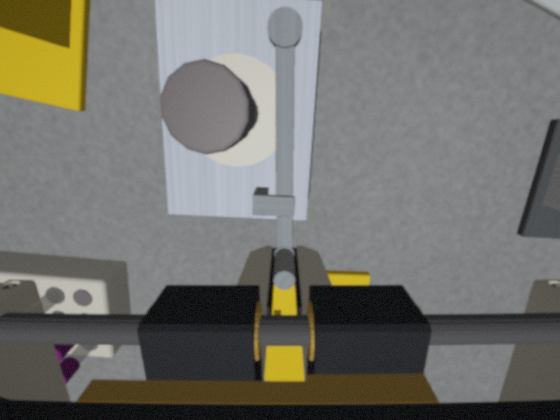

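The bar is entering the catch at (275,203). The knob top is a circle of radius 16.2 mm at (569.2, 144.0), as expected. I'll creep to the stop and watch the force.

>>> {"api": "apply_moves", "payload": {"offset": [[-0.0004,0.0015,0],[-0.0007,0.003,0],[-0.001,0.0045,0],[-0.001,0.0045,0]], "turn": [-0.7,-1.4,-2.1,-2.1]}}

```text
t: 3.97
tool_pos: [492.1, 101.9, 119.0]
ee_rot: [0.0, 0.994, 0.113, -0.001]
force: [-5.3, -1.2, 3.1]
grip_width: 0.124
grip_force: 6.0
```

>>> {"api": "apply_moves", "payload": {"offset": [[-0.0003,0.001,0],[-0.0003,0.001,0],[-0.0003,0.001,0]], "turn": [-0.4,-0.4,-0.4]}}

```text
t: 4.22
tool_pos: [491.8, 102.8, 119.0]
ee_rot: [0.0, 0.994, 0.11, -0.001]
force: [-4.3, -0.8, 3.0]
grip_width: 0.125
grip_force: 6.0
```

>>> {"api": "apply_moves", "payload": {"offset": [[-0.0002,0.001,0],[-0.0002,0.001,0],[-0.0002,0.001,0]], "turn": [-0.4,-0.4,-0.4]}}

```text
t: 4.47
tool_pos: [491.8, 103.2, 119.0]
ee_rot: [0.001, 0.994, 0.106, -0.001]
force: [-4.7, -4.9, 3.4]
grip_width: 0.126
grip_force: 6.0
```

>>> {"api": "apply_moves", "payload": {"offset": [[-0.0002,0.001,0],[-0.0002,0.001,0],[-0.0002,0.001,0]], "turn": [-0.4,-0.4,-0.4]}}

```text
t: 4.72
tool_pos: [491.9, 103.4, 119.0]
ee_rot: [0.001, 0.995, 0.103, -0.001]
force: [-3.8, -12.7, 2.7]
grip_width: 0.126
grip_force: 6.0
```

The tool stalls at y = 103.4 with force rising to 12.7 N along the tangent, so this is the hard stop. The post angle gives yaw ≈ 0.20, consistent with home. I'll release with a modest opening and lift.

>>> {"api": "apply_moves", "payload": {"offset": [[0,0,0],[0,0,0],[0,0,0],[0,0,0],[0,0,0],[0,0,0]], "turn": [0,0,0,0,0,0], "jaw": 0.3}}

```text
t: 5.22
tool_pos: [492.0, 105.4, 119.1]
ee_rot: [-0.0, 0.995, 0.101, 0.0]
force: [0.4, 0.1, 0.5]
grip_width: 0.352
grip_force: 0.0
```

>>> {"api": "apply_moves", "payload": {"offset": [[0,0,0.02],[0,0,0.05],[0,0,0.09],[0,0,0.11],[0,0,0.11],[0,0,0.11]], "turn": [0,0,0,0,0,0], "jaw": -1}}

```text
t: 5.72
tool_pos: [492.2, 105.4, 229.8]
ee_rot: [-0.0, 0.995, 0.101, 0.001]
force: [-0.6, 0.4, -0.5]
grip_width: 0.73
grip_force: 0.0
```

Run:
```python
from h import *
s=read_state();M=T("wrist",s); im,d=snapshot("wrist"); P=cloud('wrist',d,M); np.savez('/tmp/w5',im=im,d=d,M=M)
print(s['tool_pos'],s['force'],s['grip_width'])
save('g.png',im)
m=(abs(P[:,:,2]-177)<5).astype(np.uint8)
c=max(cv2.findContours(m,0,2)[0],key=cv2.contourArea); w=onz('wrist',c.reshape(-1,2),177,M)[:,:2]
print('knob top',cv2.minEnclosingCircle(w.astype(np.float32)))
M2=T('scene'); i2,d2=snapshot('scene'); P2=cloud('scene',d2,M2)
q=P2.reshape(-1,3); k=q[(np.hypot(q[:,0]-492,q[:,1]-103)<22)&(abs(q[:,2]-141)<6)]; print(len(k),k.mean(0) if len(k) else 0)
q=P.reshape(-1,3); k=q[(np.hypot(q[:,0]-492,q[:,1]-103)<22)&(abs(q[:,2]-144)<4)]; print(len(k),k.mean(0) if len(k) else 0)
```

```text
[492.21997416 105.43169971 229.83518348] [-0.62133655  0.39815078 -0.46119355] 0.7297621230379816
knob top ((569.287841796875, 144.64878845214844), 15.829100608825684)
20 [494.45862773 103.9543437  142.03422915]
138 [492.17489575 102.06768424 143.67821745]
```

View pics/g.png

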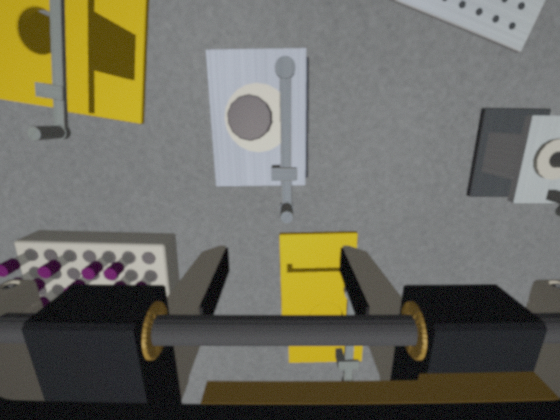

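The picture shows the bar home in its catch at (285,173), parallel to the plate edge, with the post at (286,213). The flange and barrel are seated, and the knob is at (250,117). Next I'll move over the knob and descend.

>>> {"api": "apply_moves", "payload": {"offset": [[0.026,0.013,0],[0.052,0.026,0],[0.0772,0.0391,0],[0.0772,0.0391,0],[0.0772,0.0391,-0.03],[0.0772,0.0391,-0.06],[0.0772,0.0391,-0.082],[0.0772,0.0391,-0.082]], "turn": [0,0,0,0,0,0,0,0], "jaw": -1, "squeeze": 3}}

```text
t: 6.48
tool_pos: [565.8, 143.8, 141.5]
ee_rot: [0.0, 0.995, 0.101, -0.005]
force: [-0.6, 0.1, -0.5]
grip_width: 1.0
grip_force: 0.0
```

>>> {"api": "apply_moves", "payload": {"offset": [[0,0,0],[0,0,0],[0,0,0],[0,0,0],[0,0,0],[0,0,0],[0,0,0],[0,0,0]], "turn": [0,0,0,0,0,0,0,0], "jaw": 1, "squeeze": 3}}

```text
t: 7.15
tool_pos: [569.2, 144.4, 147.3]
ee_rot: [-0.0, 0.995, 0.101, 0.0]
force: [0.3, -0.1, -0.5]
grip_width: 0.475
grip_force: 0.0
```

>>> {"api": "apply_moves", "payload": {"offset": [[0,0,0],[0,0,0],[0,0,0],[0,0,0]], "turn": [0,0,0,0]}}

```text
t: 7.48
tool_pos: [569.1, 144.6, 147.2]
ee_rot: [-0.0, 0.995, 0.101, -0.0]
force: [-0.7, 1.9, 0.3]
grip_width: 0.345
grip_force: 3.0
```

>>> {"api": "apply_moves", "payload": {"offset": [[0,0.0006,0],[0,0.0006,0],[0,0.0006,0],[0,0.0006,0]], "turn": [0,0,0,0]}}

```text
t: 7.82
tool_pos: [569.1, 145.0, 147.1]
ee_rot: [0.0, 0.995, 0.101, 0.0]
force: [0.2, 0.6, 0.3]
grip_width: 0.342
grip_force: 3.0
```

>>> {"api": "apply_moves", "payload": {"offset": [[0,0.0006,0],[0,0.0006,0],[0,0.0006,0],[0,0.0006,0]], "turn": [0,0,0,0]}}

```text
t: 8.15
tool_pos: [569.1, 145.6, 147.1]
ee_rot: [0.0, 0.995, 0.101, -0.0]
force: [0.6, -0.7, -0.4]
grip_width: 0.345
grip_force: 3.0
```

Side force is now near zero, within the play. I'll firm up the grip, lift 10 mm and check.

>>> {"api": "apply_moves", "payload": {"offset": [[0,-0.0003,0],[0,-0.0003,0],[0,-0.0003,0],[0,-0.0003,0.002],[0,-0.0003,0.005],[0,-0.0003,0.01],[0,-0.0003,0.01],[0,-0.0003,0.01]], "turn": [0,0,0,0,0,0,0,0], "squeeze": 25}}

```text
t: 8.82
tool_pos: [569.3, 145.4, 157.6]
ee_rot: [-0.0, 0.995, 0.101, 0.0]
force: [0.0, -0.3, -1.2]
grip_width: 0.341
grip_force: 25.0
```

>>> {"api": "apply_moves", "payload": {"offset": [[0,0,0],[0,0,0]], "turn": [0,0]}}

```text
t: 8.98
tool_pos: [569.0, 145.3, 157.0]
ee_rot: [0.0, 0.995, 0.101, -0.0]
force: [0.3, -0.2, -0.9]
grip_width: 0.339
grip_force: 25.0
```

>>> {"api": "apply_moves", "payload": {"offset": [[0,0,0.004],[0,0,0.008],[0,0,0.012],[0,0,0.016],[0,0,0.02],[0,0,0.02],[0,0,0.02]], "turn": [0,0,0,0,0,0,0]}}

```text
t: 9.57
tool_pos: [569.2, 145.3, 177.4]
ee_rot: [-0.0, 0.995, 0.101, 0.0]
force: [-0.2, 0.5, -0.7]
grip_width: 0.34
grip_force: 25.0
```

>>> {"api": "apply_moves", "payload": {"offset": [[0,0,0.004],[0,0,0.008],[0,0,0.012],[0,0,0.016],[0,0,0.02],[0,0,0.02],[0,0,0.02],[0,0,0.02]], "turn": [0,0,0,0,0,0,0,0]}}

```text
t: 10.23
tool_pos: [569.0, 145.3, 197.0]
ee_rot: [0.0, 0.995, 0.101, -0.0]
force: [-0.8, -0.3, -1.5]
grip_width: 0.339
grip_force: 25.0
```

Run:
```python
from h import *
s=read_state(); print(s['tool_pos'],s['force'],s['grip_width'],s['grip_force'])
ims=[]
for n,c in(('scene',(337,215)),('side',(250,185))):
    im,d=snapshot(n); M=T(n); np.savez('/tmp/'+n+'2',im=im,d=d,M=M)
    u,v=c; ims.append(cv2.resize(im[v-55:v+55,u-36:u+36],(392,600),interpolation=cv2.INTER_CUBIC))
save('i.png',np.hstack(ims))
```

```text
[568.97945096 145.32208244 197.00177096] [-0.8056815  -0.3303699  -1.51999177] 0.33906166968007084 24.9997016787529
```

View pics/i.png

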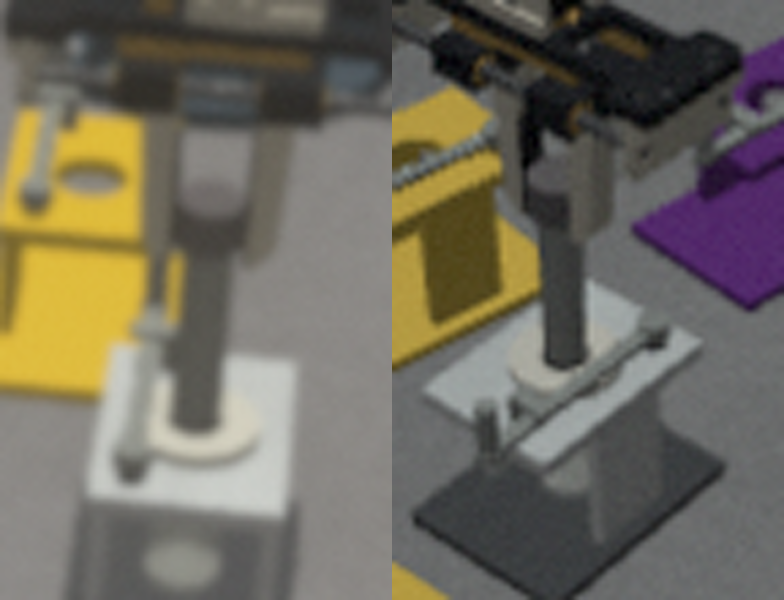

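Both views show the bar home under its catch, the flange flat on the plate, and the rod upright and raised. The tool has risen 49.9 mm. I'll check the knob height for slip before handing in.

Run:
```python
from h import *
for f in('scene','scene2'):
    z=np.load(f'/tmp/{f}.npz'); q=cloud('scene',z['d'],z['M']).reshape(-1,3)
    r=np.hypot(q[:,0]-571,q[:,1]-147); k=q[(r<10)&(q[:,2]>150)&(q[:,2]<240)]; print(f,np.percentile(k[:,2],[50,75,90]).round(1))
    fl=q[(r>18)&(r<28)&(q[:,2]>90)&(q[:,2]<125)]; print('flange z',np.median(fl[:,2]).round(1))
    k=q[(np.hypot(q[:,0]-493,q[:,1]-103)<15)&(abs(q[:,2]-138)<9)]; print('post',len(k),k.mean(0).round(1) if len(k) else '')
s=read_state(); print(s['tool_pos'],s['grip_force'],s['t'])
# knob lower edge: dark wide->rod transition, side view column of heights at rod axis
for f in('side2',):
    z=np.load(f'/tmp/{f}.npz'); q=cloud('side',z['d'],z['M']).reshape(-1,3)
    for h in range(190,236,4):
        k=q[(abs(q[:,2]-h)<2)&(np.hypot(q[:,0]-569,q[:,1]-145)<19)]
        if len(k): print(h,len(k),np.hypot(k[:,0]-569,k[:,1]-145).mean().round(1))
```

```text
scene [177.9 178.8 179.1]
flange z 106.1
post 0 
scene2 [185.7 211.3 227.9]
flange z 106.6
post 20 [495.8 103.9 136.4]
[568.95722076 145.30080761 196.90428861] 24.999645352363586 10.3333
190 7 10.6
194 8 10.8
198 7 10.8
202 3 13.5
206 5 13.5
210 9 14.8
214 9 15.1
218 11 15.6
222 14 15.7
226 23 12.9
230 38 10.6
234 3 15.6
```

The knob now spans about 203–228 mm (227 top expected), the flange is still at 106 mm, and the post is home.

```bash
python3 -c "
from rig import *; print(hand_in())"
```

```text
the job is handed in; nothing more can be done
None
```

I swung the large syringe's retaining bar home to its hard stop, then drew the plunger straight up 50 mm so its ring is level with the rim, and handed in at about 10 s with it still gripped and the barrel seated.

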